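# Run the sample jars home and shut the keeper

## Task

With the fingertips, push the row of five sample jars along the rail as one train, from behind the last jar, until the front jar is up against the blue end stop and the row is closed up. Then push the red keeper arm fully shut across the rail behind the last jar. Push smoothly without lifting or tipping the jars, keep the row together, and leave everything else on the bench where it is.

Things in the scene. Friction and masses are not known exactly. Their poses are not given: they have to be found in the camera images.
- rail: Straight aluminium channel fixed to the bench, 420 mm long, open above and at its -y end. Origin: middle of its length and width, at bench height. y axis along the channel towards the end stop, z up. Floor 4 mm above the bench, 46 mm wide inside; side walls 3 mm thick, tops 19 mm above the bench. The keeper's pivot is at x = -42, y = -20 mm.
- stop_face (a point): Middle of the inner face of the blue end stop (block 60 mm wide, 52 mm high) at the rail's +y end: y = +200 mm on the rail. With the row home and closed up, the last jar's centre is at y = +11 mm and its rear face at y = -10 mm on the rail.
- rest_pin (a point): Top of a fixed steel pin, 8 mm across, 42 mm above the bench, on a low foot beside the channel (x = +36, y = -10 mm on the rail); the shut keeper's free end lies against it.
- jar1: Sample jar number 1 of 5 in the row, the front jar, nearest the end stop: square off-white body 42 x 42 x 46 mm with a round green lid 36 mm across on top, 61 mm tall in all, 70 to 130 g. Origin: centre of its underside; y axis along the rail towards the end stop, z up. At the start the jars stand touching in the channel, one behind the other.
- jar2: Sample jar number 2 of 5 in the row: square off-white body 42 x 42 x 46 mm with a round white lid 36 mm across on top, 61 mm tall in all, 70 to 130 g. Origin: centre of its underside; y axis along the rail towards the end stop, z up. At the start the jars stand touching in the channel, one behind the other.
- jar3: Sample jar number 3 of 5 in the row: square off-white body 42 x 42 x 46 mm with a round blue lid 36 mm across on top, 61 mm tall in all, 70 to 130 g. Origin: centre of its underside; y axis along the rail towards the end stop, z up. At the start the jars stand touching in the channel, one behind the other.
- jar4: Sample jar number 4 of 5 in the row: square off-white body 42 x 42 x 46 mm with a round green lid 36 mm across on top, 61 mm tall in all, 70 to 130 g. Origin: centre of its underside; y axis along the rail towards the end stop, z up. At the start the jars stand touching in the channel, one behind the other.
- jar5: Sample jar number 5 of 5 in the row, the last jar, farthest from the end stop: square off-white body 42 x 42 x 46 mm with a round orange lid 36 mm across on top, 61 mm tall in all, 70 to 130 g. Origin: centre of its underside; y axis along the rail towards the end stop, z up. At the start the jars stand touching in the channel, one behind the other.
- keeper (a joint): Angle of the red keeper arm about its upright pivot (rad): 0 = shut, square across the channel (pointing to the rail's +x), at its limit; grows as it opens, clockwise from above; 1.57 = alongside the channel, pointing away from the end stop; limit 2.5. Stays where left; 1 N at its end moves it. Shut, it stands 5 mm behind the last jar if the row is home; else jars block it.
- keeper_pivot (a point): Point on the keeper's pivot axis at the arm's mid-height, 32 mm above the bench. The hub is 18 mm across. Its x axis points along the arm from pivot to free end.
- keeper_end (a point): Free end of the red keeper arm: 85 mm from the pivot axis, on the arm's centre line at mid-height, 32 mm above the bench. The arm is a straight bar 10 mm thick, its underside 24 mm and its top 40 mm above the bench, passing over the channel walls.
- dropper: Bystander: small amber dropper bottle with a green cap, 28 mm across, 75 mm tall; origin at the centre of its underside.
- lidded_jar: Bystander: clear round jar with a white lid, 68 mm across, 78 mm tall; origin at the centre of its underside.
- pebble1: Bystander: grey pebble, 38 mm across, 18 mm high; origin at the centre of its underside.
- pebble2: Bystander: brown pebble, 32 mm across, 15 mm high; origin at the centre of its underside.
- tub: Bystander: empty open plastic tub, 100 mm across, 45 mm tall; origin at the centre of its underside.
- spoon: Bystander: spoon lying flat, 170 mm long; origin near its middle.
- jar_lid: Bystander: loose brass-coloured jar lid, 68 mm across, 12 mm high; origin at the centre of its underside.
Mind the look-alikes: they are no part of the job. What is shaped like the jar5 but pink or turquoise is not meant.

How it is judged:
On the way, in this order (a step that is already met when the one before it is completed fails the run):
1. the row of jars is pushed home against the end stop, closed up, while the keeper is still open (y of jar1 in the frame of rail above 0.175 m and y of jar5 in the frame of rail above 0.0065 m and value of joint keeper above 0.8 rad), for 0.2 s.
2. the keeper is pushed shut across the rail behind the last jar (y of jar1 in the frame of rail above 0.175 m and y of jar5 in the frame of rail above 0.0065 m and value of joint keeper below 0.09 rad), for 0.2 s.
At the end, for the whole second after the job is handed in: All five jars stand upright in the channel and at rest, the front jar within 4 mm of the end stop and the last jar within 4.5 mm of its closed-up place; the keeper is within 0.09 rad of fully shut (all of step 2 and height (world z) of each of jar1, jar2, jar3, jar4, jar5 below 0.01 m and angle between each of jar1, jar2, jar3, jar4, jar5's own z axis and vertical below 0.1 rad and linear speed of each of jar1, jar2, jar3, jar4, jar5 below 0.01 m/s); the robot touches nothing.
It fails at once if a jar is lifted or leaves the channel floor by more than 12 mm (height (world z) of any of jar1, jar2, jar3, jar4, jar5 above 0.016 m).
It fails at once if a jar is tipped more than 0.35 rad (angle between any of jar1, jar2, jar3, jar4, jar5's own z axis and vertical above 0.35 rad).
It fails at once if the row is pulled apart: a gap of more than 15 mm opens between neighbouring jars (horizontal distance between jar1 and jar2 above 0.057 m or horizontal distance between jar2 and jar3 above 0.057 m or horizontal distance between jar3 and jar4 above 0.057 m or horizontal distance between jar4 and jar5 above 0.057 m).
It fails at once if a jar is shot along faster than 0.5 m/s (linear speed of any of jar1, jar2, jar3, jar4, jar5 above 0.5 m/s).
It fails at once if a bystander is moved more than 25 mm (distance of any of dropper, lidded_jar, pebble1, pebble2, tub, spoon, jar_lid from where it was at the start of the episode above 0.025 m).
It also fails if it takes over 54 s, if anything falls off the work surface, if the arm or the gripper's body presses on something with over 40 N, if the wrist force passes 120 N, or if a joint passes its speed limit or range.

## Robot

A 6-joint arm with a two-finger parallel gripper is mounted at the origin on the work surface. World frame = base frame: x ahead of the robot, y to its left, z up, the work surface at z = 0. Lengths are in m, angles in rad, forces in N, time in s.
With the tool pointing down it reaches from about 0.35 to 0.85 m from the base axis. Payload 8.1 kg.
Tool frame: the origin (TCP) lies at the very end of the fingers, on their centre line; the grasp point (between the pads) lies robot.grip_point_offset behind it (robot.grip_point_offset is the distance from the TCP to the grasp point, in m); z points along the fingers, y is the line along which they close (so a half turn about z gives the same grasp; the last joint's range is limited). The gripper opens to 93 mm and grips with 3 to 60 N. Pads are 15 mm wide; open, the fingers measure 128 mm over their backs; the gripper's body (75 mm by 188 mm) begins 65 mm behind the grasp point.
Start: joints at [1.254, 0.13, 1.488, -0, 1.523, -0.085], TCP at [0.138, 0.584, 0.219] pointing down, gripper open.
Joint ranges: [-2.96, 2.96], [-0.89, 2.26], [0.02, 2.5], [-1.34, 4.48], [0, 2.73], [-2.66, 2.66]. Speed limits (rad/s): [2.39, 2.39, 2.79, 3.14, 3.14, 3.14].

## Interface

Orientations are given as a rotation vector (axis times angle).
In Python, from plant import robot, eyes gives the robot as it stands. The module is installed in compiled form; this text tells all that it offers.
- The arm moves only by the tool apply_moves, never from a script. Its argument "steps" is one flat list of numbers, 7 for each row, row after row: the shift along the tool's x, y, z in units of 30 mm (1.0 is 30 mm), then the turn, a rotation vector about the tool's x, y, z in units of 6 degrees (1.0 is 6 degrees), then the opening in per cent of the stroke, from 0 (shut) to 100 (fully open). In form: [dx, dy, dz, ax, ay, az, fingers, dx, dy, dz, ax, ay, az, fingers, ...]. A call has 1 to 12 rows; each row shifts and turns the commanded pose from where the row before left it, along the tool's axes as they then stand; what a row does not reach is not made up. A row lasts 1/12 s, in which the tool goes at most 41.7 mm and 7.16 degrees, less where a joint would pass 70% of its speed; a pose out of reach is approached as far as the arm can. A call is refused whole if a number of a shift passes 1 or a number of a turn 1, either way. A call with a gripper value outside its range is refused whole. The fingers move at their own pace and stop on an object; "grip_force" is the grip in N (left out, the last holds). Time passes only in rows, so rows that do not move let the fingers close. It gives the time, the measured TCP pose, the force, the opening and the grip force at its end, in the units of the state.
- robot.read_state(): the state, without advancing time (a new reading comes with each control period).
- eyes.read_camera(name): name is "scene" or "top"; returns the picture (400x640x3 uint8, red, green, blue); there is no depth.
- eyes.calibration(name): a dict with "K" (3x3 intrinsics, pixels), "R" (3x3) and "t" (3): a world point X has camera coordinates R X + t. Camera axes: x right, y down, z forward; pixel columns grow to the right and rows downward; lengths in m; the calibration is good to about 2 mm. A picture is of the moment at which its call begins. calibration takes no time and is no camera call.
- robot.close_job(): hands the job in; it is judged then, once.
Trained networks look in the newest picture that a camera, given by its name, has taken for a name from the list of things; names that differ only in an ending like _2 or _b are one class to them, and where a whole thing is asked for, a point or a joint stands for the part that bears it (a point fixed in the world has none). Each returns a list of dicts, best first, with "conf" (0 to 1); they miss things now and then, are a little off and sometimes report something else, mostly with a low value. They report only what shows in the picture. A call takes as long as a camera call. They do not tell look-alikes from the thing itself.
- eyes.search_frame(camera, thing): "rect" ([left, top, width, height] in pixels, round what is visible of it).
- eyes.place_of(camera, thing): "xy" ([column, row] in pixels: a listed point, or the origin of a listed thing).
The state is a dict: "t": time; "q": joint angles; "dq": joint speeds; "joint_torque": joint torques, N m; "tool_pos": TCP position; "orientation": TCP orientation; "force": force on the tool from outside, world axes, zero at the start; "wrist_torque": the same for the moment, N m; "opening": finger opening in m; "gripper_force": force on a finger pad.
Only numpy, scipy, OpenCV 4.12 (cv2) and the standard library are available. Lean on these libraries where they do the work, as an engineer would, in place of code of your own. Each camera call takes 0.05 s, during which the arm holds its last target. There are 200 camera calls.

## Working session

There is one attempt and no reset: what is moved stays moved. The work goes in short steps, Python scripts to look and compute and a tool call to move; the robot and the scene stay as the last step left them, time stands still between calls to the robot, and variables do not carry over. Pictures are saved under pics/ and viewed, at most 10 in all, crops included, and the job is handed in when it is done.

Besides the shell and the picture viewer there is one more tool, called after ">>>" as name(argument=value, ...), one argument or row to a line, values as JSON. apply_moves: Moves the arm, as the interface text tells. Its arguments: {"type":"object","properties":{"steps":{"type":"array"},"grip_force":{"type":"number"}},"required":["steps"]}

```bash
mkdir -p pics
cat > h.py <<'E'
import numpy as np, cv2
from plant import robot, eyes
def ray(cam,uv,z):
    c=eyes.calibration(cam);R=np.array(c["R"]);t=np.array(c["t"])
    d=R.T@np.linalg.inv(c["K"])@np.array([uv[0],uv[1],1.]);o=-R.T@t
    return o+d*(z-o[2])/d[2]
def proj(cam,X):
    c=eyes.calibration(cam);p=np.array(c["K"])@(np.array(c["R"])@np.array(X)+np.array(c["t"]));return p[:2]/p[2]
def shot(cam,name):
    im=eyes.read_camera(cam);cv2.imwrite("pics/"+name,im[:,:,::-1]);return im
E
python3 - <<'E'
from h import *
a=shot("top","a_top.png");b=shot("scene","a_scene.png")
cv2.imwrite("pics/a.png",cv2.resize(np.vstack([a,b]),(480,600),interpolation=cv2.INTER_AREA)[:,:,::-1])
Z=dict(rail=0,stop_face=.028,rest_pin=.042,jar1=.004,jar5=.004,keeper_pivot=.032,keeper_end=.032,dropper=0,lidded_jar=0,pebble1=0,tub=0,spoon=0,jar_lid=0)
for cam in("top","scene"):
  for n,z in Z.items():
    for r in eyes.place_of(cam,n)[:3]:
      print(cam,n,round(r["conf"],2),np.round(r["xy"]),np.round(ray(cam,r["xy"],z)[:2],3))
s=robot.read_state();print(s, robot.grip_point_offset)
E
```

```text
top rail 0.67 [324. 189.] [0.561 0.058]
top rail 0.55 [286. 198.] [0.542 0.133]
top stop_face 0.66 [227. 210.] [0.517 0.244]
top rest_pin 0.81 [328. 168.] [0.592 0.049]
top jar1 0.89 [371. 181.] [ 0.574 -0.038]
top jar1 0.78 [308. 193.] [0.553 0.089]
top jar1 0.75 [401. 112.] [ 0.721 -0.107]
top jar5 0.89 [371. 181.] [ 0.574 -0.038]
top jar5 0.78 [308. 193.] [0.553 0.089]
top jar5 0.75 [401. 112.] [ 0.721 -0.107]
top keeper_pivot 0.89 [340. 204.] [0.522 0.026]
top keeper_pivot 0.46 [324. 157.] [0.617 0.055]
top keeper_pivot 0.36 [215. 148.] [0.641 0.269]
top keeper_end 0.62 [386. 219.] [ 0.493 -0.058]
top keeper_end 0.22 [309. 194.] [0.545 0.086]
top dropper 0.78 [290. 150.] [0.644 0.125]
top lidded_jar 0.8 [347. 137.] [0.67  0.007]
top lidded_jar 0.64 [368. 181.] [ 0.575 -0.031]
top lidded_jar 0.51 [292. 150.] [0.644 0.12 ]
top pebble1 0.73 [278. 246.] [0.448 0.148]
top pebble1 0.72 [324. 157.] [0.628 0.054]
top tub 0.91 [204. 272.] [0.402 0.291]
top tub 0.72 [386. 218.] [ 0.499 -0.064]
top tub 0.55 [348. 136.] [0.672 0.005]
top spoon 0.58 [216. 146.] [0.654 0.275]
top jar_lid 0.43 
[... 1167 characters left out ...]
 1.4, 'q': array([ 1.25356050e+00,  1.30422633e-01,  1.48818389e+00,  1.45850815e-05,
        1.52301259e+00, -8.53816948e-02]), 'dq': array([ 2.04944937e-05, -9.63118475e-04, -4.15594037e-04,  1.22170027e-03,
        1.48975426e-03,  1.06307406e-04]), 'joint_torque': array([ 1.76018725e-04, -5.59741437e+01, -4.92057717e+01,  7.68761965e-02,
        2.25615985e-02, -4.76948060e-05]), 'tool_pos': array([0.13783331, 0.58395917, 0.21863054]), 'orientation': array([-3.63379248e-01, -3.12048666e+00,  3.61435571e-05]), 'force': array([-0.52481715,  0.26785098, -0.6201689 ]), 'wrist_torque': array([-0.0048402 ,  0.03276275,  0.05495767]), 'gripper_force': 0.0, 'opening': 0.09294216805935626} 0.0188
```

View pics/a_top.png

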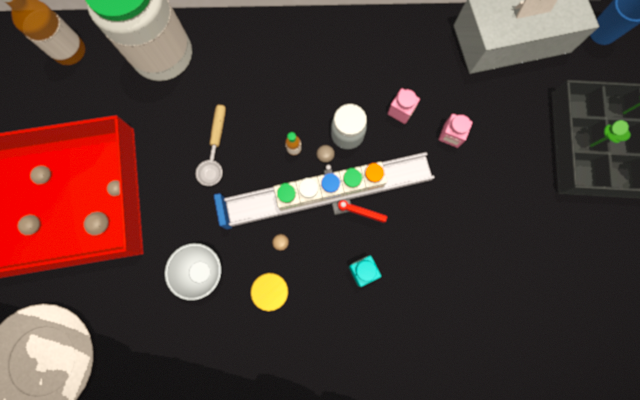

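View pics/a_scene.png

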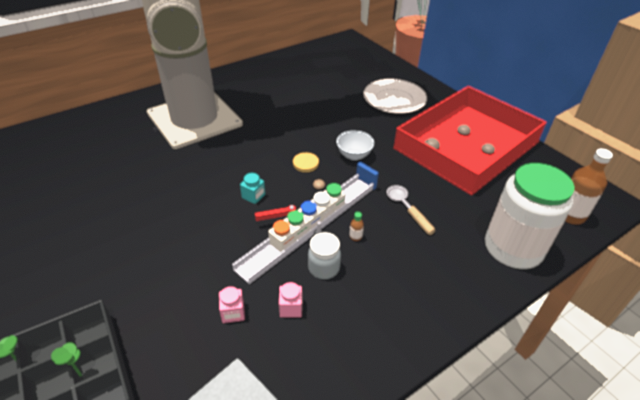

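The row is along the rail, from the green lid at (286,193) to the orange one at (374,173). The blue stop is at (221,210). The red keeper runs from (342,205) to (386,219), open.

Possible mix-ups for jar5:
- **Orange lid (374,173):** in the channel and last in the row, so this is jar5.
- **Pink jars (404,105) and (456,130):** look-alikes, off the rail.
- **Turquoise jar (365,271):** look-alike, off the rail.

Next I fit the rail pose and check the choice in one crop.

```bash
cat > fit.py <<'E'
from h import *
from scipy.optimize import least_squares
top=cv2.imread("pics/a_top.png")
hsv=cv2.cvtColor(top,cv2.COLOR_BGR2HSV)
def blob(lo,hi,box):
    m=cv2.inRange(hsv,np.array(lo),np.array(hi));k=np.zeros_like(m);x0,y0,x1,y1=box;k[y0:y1,x0:x1]=m[y0:y1,x0:x1]
    M=cv2.moments(k,True);return (M["m10"]/M["m00"],M["m01"]/M["m00"]),M["m00"]
L={}
for n,lo,hi,b in[("jar5",(8,150,100),(22,255,255),(360,160,388,186)),("jar4",(45,120,60),(80,255,255),(340,165,365,190)),("jar3",(95,120,80),(120,255,255),(318,172,342,194)),("jar1",(45,120,60),(80,255,255),(274,180,298,206))]:
    uv,a=blob(lo,hi,b);L[n]=ray("top",uv,.063)[:2];print(n,np.round(uv,1),a,np.round(L[n],4))
d=(L["jar1"]-L["jar5"]);print("dist/4",np.linalg.norm(d)/4)
idx={"jar5":0,"jar4":1,"jar3":2,"jar1":4}
fix=[((36,-10),(.592,.049)),((36,-10),(.591,.045)),((0,200),(.517,.244)),((0,200),(.520,.241)),((-42,-20),(.522,.026)),((-42,-20),(.512,.028))]
def w(p,xy):
    c,s=np.cos(p[2]),np.sin(p[2]);return np.array([p[0]+c*xy[0]-s*xy[1],p[1]+s*xy[0]+c*xy[1]])
def res(p):
    r=[w(p,np.array(a)/1e3)-b for a,b in fix]+[2*(w(p,(0,p[3]+.042*i))-L[n]) for n,i in idx.items()]
    return np.ravel(r)
s=least_squares(res,[.56,.05,.2,-.08]);print(s.x,np.round(s.fun.reshape(-1,2)*1e3,1))
np.save("rail.npy",s.x)
E
cat fit.py | python3 -
python3 - <<'E'
from h import *
import cv2
p=np.load("rail.npy")
im=cv2.imread("pics/a_top.png");f=4
cr=cv2.resize(im[85:235,210:410],None,fx=f,fy=f,interpolation=cv2.INTER_CUBIC)
c,s=np.cos(p[2]),np.sin(p[2])
for x,y,z in[(-23,-210,19),(23,-210,19),(23,200,19),(-23,200,19),(36,-10,42),(-42,-20,40),(0,200,28)]:
    x,y,z=x/1e3,y/1e3,z/1e3
    u=proj("top",[p[0]+c*x-s*y,p[1]+s*x+c*y,z]);cv2.circle(cr,tuple(int(v) for v in ((u-[210,85]+.5)*f)),4,(255,0,255),1)
cv2.imwrite("pics/crop1.png",cr)
e=np.mean([[.493,-.058],[.489,-.059]],0)-p[:2]
print("keeper end rail",c*e[0]+s*e[1],-s*e[0]+c*e[1])
E
```

```text
jar5 [373.9 172. ] 276.0 [ 0.5763 -0.0361]
jar4 [352. 177.] 250.0 [0.5675 0.0051]
jar3 [330.  182.4] 242.0 [0.558  0.0461]
jar1 [285.7 192.3] 250.0 [0.5409 0.1282]
dist/4 0.042014536724656576
[ 0.55706531  0.05067274  0.2015743  -0.08876201] [[ 2.3 -0.9]
 [ 3.3  3.1]
 [ 0.   2.6]
 [-3.   5.6]
 [-2.1 -3.3]
 [ 7.9 -5.3]
 [-2.9 -0.5]
 [-2.1 -0.5]
 [ 0.1 -0.1]
 [ 0.7  0.2]]
keeper end rail -0.08658535234743481 -0.0937352097029028
```

View pics/crop1.png

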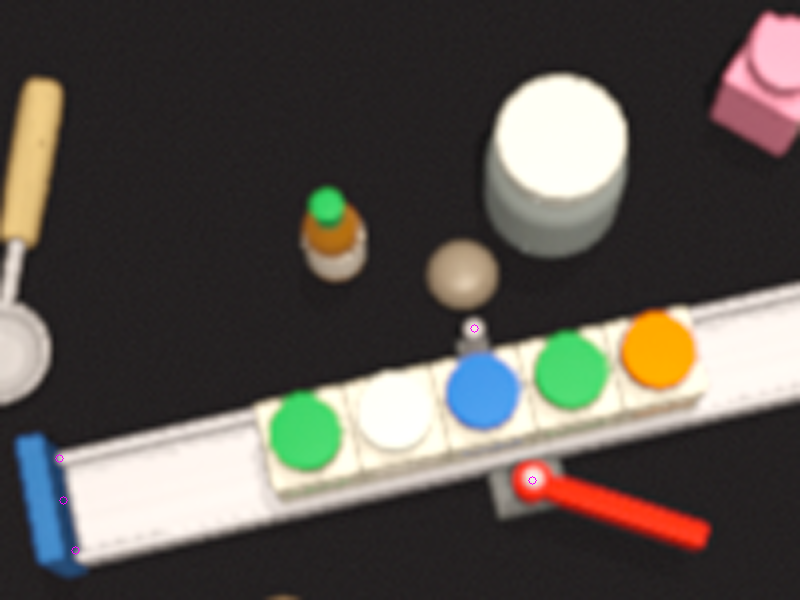

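Orange (jar5) is the last jar in the channel, and the pink jar at top right is off the rail. The fitted pivot and pin land on the picture. Jar line angle is 0.21 rad. I'll turn the tool and close the fingers, then travel high to behind jar5.

>>> apply_moves(
  steps=[0, 0, 0, 0, 0, 0.9, 0, 0, 0, 0, 0, 0, 0.9, 0, 0, 0, 0, 0, 0, 0.9, 0, 0, 0, 0, 0, 0, 0.9, 0, 0, 0, 0, 0, 0, 0.9, 0, 0, 0, 0, 0, 0, 0.9, 0, 0, 0, 0, 0, 0, 0.9, 0, 0, 0, 0, 0, 0, 0.9, 0, 0, 0, 0, 0, 0, 0.9, 0, 0, 0, 0, 0, 0, 0.9, 0, 0, 0, 0, 0, 0, 0.9, 0, 0, 0, 0, 0, 0, 0.9, 0],
)

```text
t: 2.4
tool_pos: [0.1378, 0.584, 0.2186]
orientation: [1.984, 2.435, -0.0]
force: [0.3, -0.1, 0.1]
opening: 0.0175
gripper_force: 0.0
```

>>> apply_moves(
  steps=[-0.7, 0.28, 0, 0, 0, 0, 0, -0.7, 0.28, 0, 0, 0, 0, 0, -0.7, 0.28, 0, 0, 0, 0, 0, -0.7, 0.28, 0, 0, 0, 0, 0, -0.7, 0.28, 0, 0, 0, 0, 0, -0.7, 0.28, 0, 0, 0, 0, 0, -0.7, 0.28, 0, 0, 0, 0, 0, -0.7, 0.28, 0, 0, 0, 0, 0, -0.7, 0.28, 0, 0, 0, 0, 0, -0.7, 0.28, 0, 0, 0, 0, 0, -0.7, 0.28, 0, 0, 0, 0, 0, -0.7, 0.28, 0, 0, 0, 0, 0],
)

```text
t: 3.4
tool_pos: [0.289, 0.3573, 0.2188]
orientation: [1.979, 2.44, 0.001]
force: [-0.2, -0.3, 1.4]
opening: 0.0003
gripper_force: 0.0
```

>>> apply_moves(
  steps=[-0.7, 0.28, 0, 0, 0, 0, 0, -0.7, 0.28, 0, 0, 0, 0, 0, -0.7, 0.28, 0, 0, 0, 0, 0, -0.7, 0.28, 0, 0, 0, 0, 0, -0.7, 0.28, 0, 0, 0, 0, 0, -0.7, 0.28, 0, 0, 0, 0, 0, -0.7, 0.28, 0, 0, 0, 0, 0, -0.7, 0.28, 0, 0, 0, 0, 0, -0.7, 0.28, 0, 0, 0, 0, 0, -0.7, 0.28, 0, 0, 0, 0, 0, -0.7, 0.28, 0, 0, 0, 0, 0, -0.7, 0.28, 0, 0, 0, 0, 0],
)

```text
t: 4.4
tool_pos: [0.4397, 0.1314, 0.2188]
orientation: [1.979, 2.44, 0.001]
force: [1.3, -0.1, -0.2]
opening: 0.0005
gripper_force: 0.0
```

>>> apply_moves(
  steps=[-0.7, 0.28, 0, 0, 0, 0, 0, -0.7, 0.28, 0, 0, 0, 0, 0, -0.7, 0.28, 0, 0, 0, 0, 0, -0.7, 0.28, 0, 0, 0, 0, 0, -0.7, 0.28, 0, 0, 0, 0, 0, -0.7, 0.28, 0, 0, 0, 0, 0, -0.7, 0.28, 0, 0, 0, 0, 0, -0.7, 0.28, 0, 0, 0, 0, 0, -0.7, 0.28, 0, 0, 0, 0, 0, -0.7, 0.28, 0, 0, 0, 0, 0, -0.7, 0.28, 0, 0, 0, 0, 0],
)

```text
t: 5.32
tool_pos: [0.5778, -0.0755, 0.2186]
orientation: [1.979, 2.44, 0.0]
force: [0.4, 1.0, 0.3]
opening: 0.0003
gripper_force: 0.0
```

>>> apply_moves(
  steps=[-0.8, 0.22, 0, 0, 0, 0, 0, 0, 0, 0.8, 0, 0, 0, 0, 0, 0, 0.8, 0, 0, 0, 0, 0, 0, 0.8, 0, 0, 0, 0, 0, 0, 0.8, 0, 0, 0, 0, 0, 0, 0.8, 0, 0, 0, 0, 0, 0, 0.8, 0, 0, 0, 0, 0, 0, 0.8, 0, 0, 0, 0, 0, 0, 0, 0, 0, 0, 0],
)

```text
t: 6.07
tool_pos: [0.5847, -0.0956, 0.0449]
orientation: [-1.974, -2.434, 0.006]
force: [-1.5, 0.3, -0.1]
opening: 0.0006
gripper_force: 0.0
```

```bash
cat >> h.py <<'E'
P=np.array([.5570,.0507]);TH=.21
def rail(xy):
    c,s=np.cos(TH),np.sin(TH);d=np.array(xy)[:2]-P;return np.array([c*d[0]+s*d[1],-s*d[0]+c*d[1]])
E
python3 - <<'E'
from h import *
s=robot.read_state();print(np.round(s["tool_pos"],4),np.round(rail(s["tool_pos"]),4))
a=shot("top","b_top.png");b=shot("scene","b_scene.png")
f=lambda i,x,y:cv2.resize(i[y:y+100,x:x+133],(800,600),interpolation=cv2.INTER_CUBIC)
o=np.vstack([cv2.resize(a[130:230,300:460],(800,500))[:300*5//3],])
A=cv2.resize(a[140:215,300:460],(640,300),interpolation=cv2.INTER_CUBIC);B=cv2.resize(b[205:280,220:380],(640,300),interpolation=cv2.INTER_CUBIC)
cv2.imwrite("pics/b.png",np.vstack([A,B])[:,:,::-1])
E
```

```text
[ 0.5847 -0.0956  0.0449] [-0.0034 -0.1489]
```

View pics/b.png

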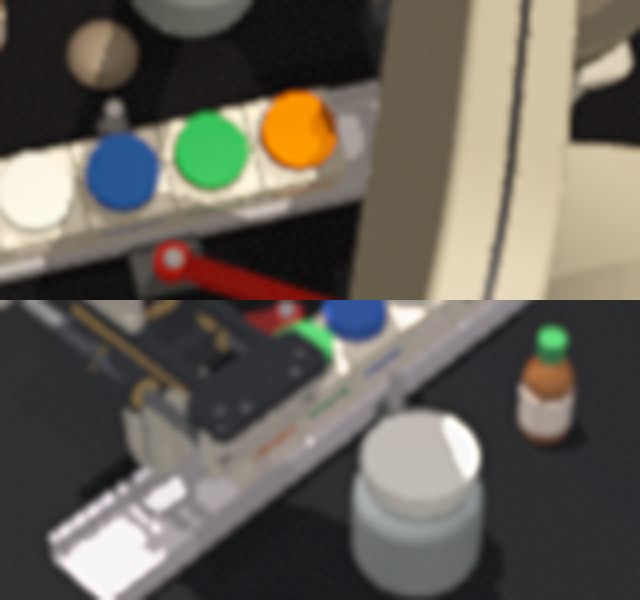

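The tool is behind jar5, over the channel and clear of everything. Its body hides the fingertips in both views (top crop right of 370, scene crop around (200,420)). I'll lower it and approach slowly.

>>> apply_moves(
  steps=[0, 0.1, 0.38, 0, 0, 0, 0, 0, 0, 0.38, 0, 0, 0, 0, 0, 0, 0, 0, 0, 0, 0, 0.2, 0, 0, 0, 0, 0, 0, 0.2, 0, 0, 0, 0, 0, 0, 0.2, 0, 0, 0, 0, 0, 0, 0.15, 0, 0, 0, 0, 0, 0, 0.15, 0, 0, 0, 0, 0, 0, 0.1, 0, 0, 0, 0, 0, 0, 0.1, 0, 0, 0, 0, 0, 0],
)

```text
t: 7.0
tool_pos: [0.5851, -0.0636, 0.0282]
orientation: [1.978, 2.44, -0.0]
force: [1.0, -2.8, 0.6]
opening: 0.0004
gripper_force: 1.5
```

>>> apply_moves(
  steps=[0.1, 0, 0, 0, 0, 0, 0, 0.1, 0, 0, 0, 0, 0, 0, 0.1, 0, 0, 0, 0, 0, 0, 0.1, 0, 0, 0, 0, 0, 0, 0.1, 0, 0, 0, 0, 0, 0],
)

```text
t: 7.42
tool_pos: [0.582, -0.0491, 0.0282]
orientation: [1.979, 2.439, 0.0]
force: [1.6, -4.6, 2.7]
opening: 0.0004
gripper_force: 2.1
```

Run:
```python
from h import *
s=robot.read_state();print(np.round(s["tool_pos"],4),np.round(rail(s["tool_pos"]),4),s["force"])
shot("top","c_top.png")
h=cv2.cvtColor(cv2.imread("pics/c_top.png"),cv2.COLOR_BGR2HSV)[178:208,272:300]
m=cv2.moments(cv2.inRange(h,(45,120,40),(80,255,255)),True);print(m["m00"],rail(ray("top",(272+m["m10"]/m["m00"],178+m["m01"]/m["m00"]),.063)))
```

```text
[ 0.582  -0.0491  0.0282] [ 0.0036 -0.1028] [ 1.6012755  -4.56417245  2.72689195]
225.0 [0.00012209 0.09399972]
```

Contact was at 28 mm, and the upward force hints at a slight forward tip. I'll back off a little, lower, centre, and push again.

>>> apply_moves(
  steps=[-0.15, 0, 0, 0, 0, 0, 0, -0.05, -0.1, 0, 0, 0, 0, 0, 0, 0, 0.12, 0, 0, 0, 0, 0, 0, 0.12, 0, 0, 0, 0, 0, 0, 0, 0, 0, 0, 0],
)

```text
t: 7.88
tool_pos: [0.5789, -0.0553, 0.0192]
orientation: [-1.978, -2.438, 0.001]
force: [0.3, -0.1, 0.6]
opening: 0.0006
gripper_force: 0.0
```

>>> apply_moves(
  steps=[0.1, 0, 0, 0, 0, 0, 0, 0.1, 0, 0, 0, 0, 0, 0, 0.15, 0, 0, 0, 0, 0, 0, 0.15, 0, 0, 0, 0, 0, 0, 0.15, 0, 0, 0, 0, 0, 0, 0.15, 0, 0, 0, 0, 0, 0, 0.15, 0, 0, 0, 0, 0, 0, 0.15, 0, 0, 0, 0, 0, 0],
)

```text
t: 8.55
tool_pos: [0.5731, -0.0227, 0.0207]
orientation: [1.979, 2.44, -0.0]
force: [0.6, -2.1, -1.2]
opening: 0.0006
gripper_force: 1.0
```

```bash
cat > look.py <<'E'
from h import *
import sys
s=robot.read_state();print(np.round(s["tool_pos"],4),np.round(rail(s["tool_pos"]),4),s["force"])
shot("top",sys.argv[1]);im=cv2.imread("pics/"+sys.argv[1])
h=cv2.cvtColor(im,cv2.COLOR_BGR2HSV)
m=cv2.inRange(h,(45,120,40),(80,255,255));n,_,st,ce=cv2.connectedComponentsWithStats(m)
for i in range(1,n):
    if st[i,4]>100:
        r=rail(ray("top",ce[i],.063))
        if abs(r[0])<.03: print("green",st[i,4],np.round(r,4))
E
python3 look.py d_top.png
```

```text
[ 0.5731 -0.0227  0.0207] [ 0.0004 -0.0752] [ 0.60389973 -2.12316832 -1.15274571]
green 531 [-0.0284 -0.5569]
green 159 [0.0022 0.0021]
green 258 [0.0008 0.1229]
```

>>> apply_moves(
  steps=[0.1, 0, 0, 0, 0, 0, 0, 0.15, 0, 0, 0, 0, 0, 0, 0.15, 0, 0, 0, 0, 0, 0, 0.15, 0, 0, 0, 0, 0, 0, 0.15, 0, 0, 0, 0, 0, 0, 0.15, 0, 0, 0, 0, 0, 0, 0.15, 0, 0, 0, 0, 0, 0, 0.15, 0, 0, 0, 0, 0, 0, 0.15, 0, 0, 0, 0, 0, 0, 0.1, 0, 0, 0, 0, 0, 0],
)

```text
t: 9.43
tool_pos: [0.5645, 0.0185, 0.0207]
orientation: [1.978, 2.44, 0.0]
force: [0.5, -3.3, 1.1]
opening: 0.0004
gripper_force: 1.6
```

>>> apply_moves(
  steps=[0.05, 0, 0, 0, 0, 0, 0, 0.05, 0, 0, 0, 0, 0, 0, 0.05, 0, 0, 0, 0, 0, 0],
)

```text
t: 9.68
tool_pos: [0.5637, 0.0223, 0.0207]
orientation: [1.979, 2.44, 0.0]
force: [-0.0, -2.9, 1.1]
opening: 0.0007
gripper_force: 1.7
```

```bash
python3 look.py e_top.png
```

```text
[0.5637 0.0223 0.0207] [ 0.0006 -0.0292] [-0.04066103 -2.88199849  1.11171485]
green 530 [-0.0284 -0.5569]
green 263 [0.0008 0.1685]
```

10 mm still to go, in small steps while I watch the force.

>>> apply_moves(
  steps=[0.06, 0, 0, 0, 0, 0, 0, 0.06, 0, 0, 0, 0, 0, 0, 0.06, 0, 0, 0, 0, 0, 0, 0.05, 0, 0, 0, 0, 0, 0, 0, 0, 0, 0, 0, 0, 0],
)

```text
t: 10.15
tool_pos: [0.5622, 0.0294, 0.0207]
orientation: [-1.979, -2.44, -0.0]
force: [0.3, -2.2, 2.6]
opening: 0.0006
gripper_force: 1.1
```

>>> apply_moves(
  steps=[0.04, 0, 0, 0, 0, 0, 0, 0.04, 0, 0, 0, 0, 0, 0, 0, 0, 0, 0, 0, 0, 0],
)

```text
t: 10.4
tool_pos: [0.5617, 0.0316, 0.0207]
orientation: [1.979, 2.44, 0.0]
force: [0.6, -3.1, 2.2]
opening: 0.0005
gripper_force: 1.4
```

```bash
python3 look.py f_top.png
```

```text
[0.5617 0.0316 0.0207] [ 0.0006 -0.0197] [ 0.6086572  -3.11077121  2.23459962]
green 527 [-0.0284 -0.5569]
green 270 [0.001  0.1785]
```

>>> apply_moves(
  steps=[0.03, 0, 0, 0, 0, 0, 0, 0.03, 0, 0, 0, 0, 0, 0, 0, 0, 0, 0, 0, 0, 0],
)

```text
t: 10.7
tool_pos: [0.5617, 0.0318, 0.0208]
orientation: [1.978, 2.438, -0.002]
force: [2.4, -9.9, 1.0]
opening: 0.0008
gripper_force: 4.9
```

>>> apply_moves(
  steps=[0.03, 0, 0, 0, 0, 0, 0, 0.03, 0, 0, 0, 0, 0, 0, 0, 0, 0, 0, 0, 0, 0],
)

```text
t: 10.95
tool_pos: [0.5619, 0.032, 0.021]
orientation: [1.977, 2.436, -0.003]
force: [4.3, -17.3, 0.3]
opening: 0.0004
gripper_force: 8.7
```

```bash
python3 look.py g_top.png
```

```text
[0.5619 0.032  0.021 ] [ 0.0009 -0.0193] [  4.29092682 -17.26067127   0.26140253]
green 530 [-0.0284 -0.557 ]
green 268 [0.0008 0.1786]
```

The row is home: the force rises with no motion and jar1 reads 0.1786. Next I retreat straight back, lift, and cross to the outer side of the keeper.

>>> apply_moves(
  steps=[-0.06, 0, 0, 0, 0, 0, 0, -0.06, 0, 0, 0, 0, 0, 0, -0.2, 0, 0, 0, 0, 0, 0, -0.5, 0, 0, 0, 0, 0, 0, -0.6, 0, 0, 0, 0, 0, 0, 0, 0, -0.8, 0, 0, 0, 0, 0, 0, -0.9, 0, 0, 0, 0, 0.2, -0.9, 0, 0, 0, 0, 0, 0.2, -0.9, 0, 0, 0, 0, 0, 0.1, -0.9, 0, 0, 0, 0, 0, 0, -0.8, 0, 0, 0, 0, 0, 0, 0, 0, 0, 0, 0, 0],
)

```text
t: 12.0
tool_pos: [0.4591, -0.0135, 0.0699]
orientation: [-1.975, -2.437, 0.004]
force: [-0.9, 0.3, -0.5]
opening: 0.0005
gripper_force: 0.0
```

```bash
python3 look.py h_top.png
python3 - <<'E'
from h import *
im=eyes.read_camera("scene")
for n in("keeper_pivot","keeper_end"):
  for c in("top","scene"):
    for r in eyes.place_of(c,n)[:2]: print(n,c,round(r["conf"],2),np.round(rail(ray(c,r["xy"],.032)),4))
a=cv2.imread("pics/h_top.png")
A=cv2.resize(a[150:290,210:400],(684,504),interpolation=cv2.INTER_CUBIC);cv2.imwrite("pics/h.png",A)
E
```

```text
[ 0.4591 -0.0135  0.0699] [-0.1091 -0.0423] [-0.92107021  0.3290094  -0.51762233]
green 530 [-0.0284 -0.5569]
green 254 [0.0006 0.0528]
green 269 [0.0008 0.1786]
keeper_pivot top 0.63 [0.1247 0.1977]
keeper_pivot scene 0.52 [-0.0437 -0.0216]
keeper_end top 0.28 [0.0885 0.0593]
keeper_end scene 0.57 [-0.081  -0.0956]
```

View pics/h.png

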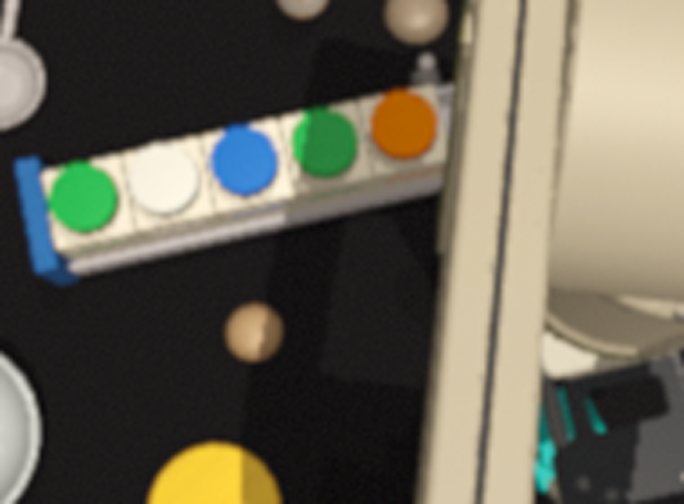

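The row is closed up against the stop: green lid at (83,197) next to the blue block, orange at (404,125). The arm hides the keeper here, but the network still puts its end where it was. I'll lower outside the keeper and sweep it in.

>>> apply_moves(
  steps=[0, 0, 0.7, 0, 0, 0, 0, 0, 0, 0.7, 0, 0, 0, 0, 0, 0, 0, 0, 0, 0, 0],
)

```text
t: 12.55
tool_pos: [0.4616, -0.0133, 0.026]
orientation: [-1.975, -2.436, 0.005]
force: [-0.9, 0.6, -0.9]
opening: 0.0004
gripper_force: 0.0
```

>>> apply_moves(
  steps=[-0.13, 0.15, 0, 0, 0, 0, 0, -0.13, 0.15, 0, 0, 0, 0, 0, -0.13, 0.15, 0, 0, 0, 0, 0, -0.13, 0.15, 0, 0, 0, 0, 0, -0.13, 0.15, 0, 0, 0, 0, 0, -0.13, 0.15, 0, 0, 0, 0, 0, -0.13, 0.15, 0, 0, 0, 0, 0, -0.13, 0.15, 0, 0, 0, 0, 0, -0.13, 0.15, 0, 0, 0, 0, 0, -0.1, 0.15, 0, 0, 0, 0, 0],
)

```text
t: 13.38
tool_pos: [0.5162, -0.0422, 0.0295]
orientation: [-1.979, -2.44, 0.0]
force: [-1.4, 1.2, 0.2]
opening: 0.0002
gripper_force: 0.3
```

```bash
python3 look.py i_top.png;  python3 - <<'E'
from h import *
im=eyes.read_camera("scene")
for r in eyes.place_of("scene","keeper_end")[:2]: print(round(r["conf"],2),np.round(rail(ray("scene",r["xy"],.032)),4))
E
```

```text
[ 0.5162 -0.0422  0.0295] [-0.0593 -0.0823] [-1.36180125  1.15481307  0.2009485 ]
green 528 [-0.0284 -0.5569]
green 251 [0.0009 0.0526]
green 269 [0.0008 0.1786]
0.48 [-0.0408 -0.1107]
```

The keeper is at about 1.57 rad and following the fingers. I'll continue the arc.

>>> apply_moves(
  steps=[-0.05, 0.19, 0, 0, 0, 0, 0, -0.05, 0.19, 0, 0, 0, 0, 0, -0.05, 0.19, 0, 0, 0, 0, 0, 0.09, 0.18, 0, 0, 0, 0, 0, 0.09, 0.18, 0, 0, 0, 0, 0, 0.09, 0.18, 0, 0, 0, 0, 0, 0.09, 0.18, 0, 0, 0, 0, 0],
)

```text
t: 14.12
tool_pos: [0.5529, -0.0271, 0.0297]
orientation: [1.979, 2.44, 0.0]
force: [-0.2, -0.8, 0.2]
opening: 0.0008
gripper_force: 0.3
```

>>> apply_moves(
  steps=[0.15, 0.13, 0, 0, 0, 0, 0, 0.15, 0.13, 0, 0, 0, 0, 0, 0.15, 0.13, 0, 0, 0, 0, 0, 0.15, 0.13, 0, 0, 0, 0, 0, 0.15, 0.06, 0, 0, 0, 0, 0, 0.15, 0.06, 0, 0, 0, 0, 0],
)

```text
t: 14.62
tool_pos: [0.5658, 0.0034, 0.0297]
orientation: [1.978, 2.44, 0.0]
force: [1.2, -1.3, 0.0]
opening: 0.0005
gripper_force: 0.4
```

```bash
python3 look.py j_top.png;  python3 - <<'E'
from h import *
im=eyes.read_camera("scene")
for r in eyes.place_of("scene","keeper_end")[:2]: print(round(r["conf"],2),np.round(rail(ray("scene",r["xy"],.032)),4))
E
```

```text
[0.5658 0.0034 0.0297] [-0.0013 -0.0481] [ 1.15333616 -1.27935358  0.00951045]
green 529 [-0.0284 -0.5568]
green 176 [0.0024 0.0566]
green 269 [0.0008 0.1786]
0.52 [ 0.0385 -0.0343]
```

>>> apply_moves(
  steps=[0.1, 0.02, 0, 0, 0, 0, 0, 0.1, 0.02, 0, 0, 0, 0, 0, 0.1, 0, 0, 0, 0, 0, 0, 0.1, 0, 0, 0, 0, 0, 0, 0.05, 0, 0, 0, 0, 0, 0, 0, 0, 0, 0, 0, 0, 0],
)

```text
t: 15.27
tool_pos: [0.5638, 0.0167, 0.0296]
orientation: [-1.978, -2.44, 0.0]
force: [0.7, 0.7, -0.2]
opening: 0.0004
gripper_force: 0.0
```

>>> apply_moves(
  steps=[0.04, 0, 0, 0, 0, 0, 0, 0.04, 0, 0, 0, 0, 0, 0, 0, 0, 0, 0, 0, 0, 0],
)

```text
t: 15.52
tool_pos: [0.5637, 0.0171, 0.0297]
orientation: [1.978, 2.438, -0.003]
force: [1.2, -6.9, -0.9]
opening: 0.0001
gripper_force: 3.8
```

```bash
python3 look.py k_top.png
```

```text
[0.5637 0.0171 0.0297] [-0.0005 -0.0343] [ 1.21556935 -6.87382247 -0.91694616]
green 529 [-0.0284 -0.557 ]
green 268 [0.0008 0.1786]
```

The fingers stopped exactly at the predicted shut position (-34.3 mm) and the force is rising, so the keeper is at its limit. I'll hold briefly, then retreat and lift.

>>> apply_moves(
  steps=[0.02, 0, 0, 0, 0, 0, 0, 0, 0, 0, 0, 0, 0, 0, 0, 0, 0, 0, 0, 0, 0, -0.1, 0, 0, 0, 0, 0, 0, -0.2, 0, 0, 0, 0, 0, 0, -0.5, 0, 0, 0, 0, 0, 0, -0.7, 0, 0, 0, 0, 0, 0, -0.3, 0, -0.8, 0, 0, 0, 0, -0.3, 0, -0.9, 0, 0, 0, 0, -0.5, 0, -0.9, 0, 0, 0, 0, -0.8, 0, -0.9, 0, 0, 0, 0, -0.8, 0, -0.9, 0, 0, 0, 0],
)

```text
t: 16.57
tool_pos: [0.5892, -0.1045, 0.1629]
orientation: [-1.977, -2.441, -0.0]
force: [0.4, -0.3, -0.4]
opening: 0.0004
gripper_force: 0.0
```

>>> apply_moves(
  steps=[-0.9, 0, 0, 0, 0, 0, 0, -0.9, 0, 0, 0, 0, 0, 0, -0.9, 0, 0, 0, 0, 0, 0, -0.9, 0, 0, 0, 0, 0, 0, 0, 0, 0, 0, 0, 0, 0],
)

```text
t: 16.98
tool_pos: [0.6117, -0.2146, 0.1615]
orientation: [1.982, 2.436, -0.002]
force: [0.4, 0.5, 0.4]
opening: 0.0005
gripper_force: 0.0
```

```bash
python3 look.py l_top.png;  python3 - <<'E'
from h import *
im=eyes.read_camera("scene")
for n in("keeper_pivot","keeper_end"):
  for c in("top","scene"):
    for r in eyes.place_of(c,n)[:1]: print(n,c,round(r["conf"],2),np.round(rail(ray(c,r["xy"],.032)),4))
a=cv2.imread("pics/l_top.png")
cv2.imwrite("pics/l.png",np.vstack([cv2.resize(a[125:255,210:420],(640,396),interpolation=cv2.INTER_CUBIC),cv2.resize(im[165:265,210:530][:,:,::-1],(640,200))]))
E
```

```text
[ 0.6117 -0.2146  0.1615] [-0.0018 -0.2709] [0.40712517 0.50805568 0.37729727]
green 242 [0.0011 0.053 ]
green 269 [0.0008 0.1786]
keeper_pivot top 0.51 [-0.047  -0.0228]
keeper_pivot scene 0.79 [-0.0524 -0.0182]
keeper_end top 0.7 [ 0.0446 -0.025 ]
keeper_end scene 0.52 [ 0.0467 -0.0267]
```

View pics/l.png

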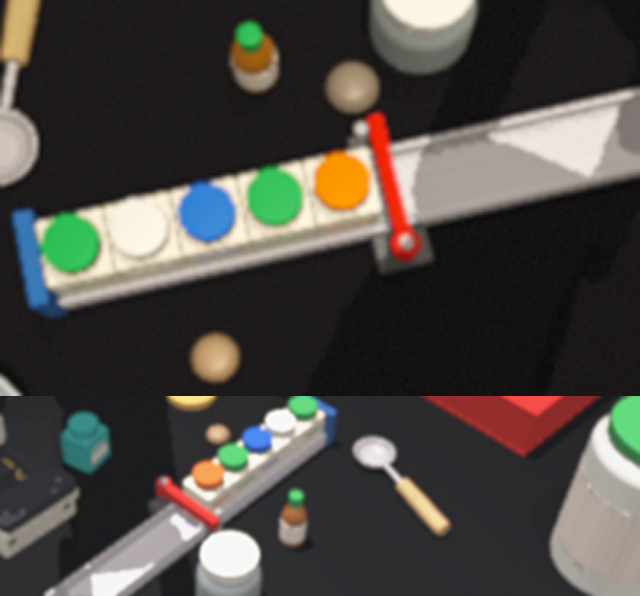

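The keeper lies square across the rail against the pin, from (405,242) to (376,122). The row is closed between the stop and jar5 at (342,180), and the bystanders are in place. Handing in.

```bash
python3 -c "
from plant import robot
print(robot.close_job())"
```

```text
the job is handed in; nothing more can be done
None
```

The five jars are closed up against the blue end stop, the red keeper is shut against its pin, the bystanders show no sign of having moved, and the job is handed in; no verdict came back.

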